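# Set out the shoe-shine kit on the ledge and brush rests

### The job

Set out the shoe-shine kit for the day: lay each polish tin that is there flat on the narrow raised ledge, centred in its own bay - black in the bay marked with one pip, brown two, yellow-tan three, red four - filling them strictly in that order and leaving the bay of a missing tin empty. Lay each brush lengthwise along its own sloped rest, centred on the strip, the black-bristled one on the black rest and the white-bristled one on the white rest (at any time). Leave everything else on the table where it stands.

Things in the scene. Friction and masses are not known exactly. Their poses are not given: they have to be found in the camera images.
- tin1_c (a point): centre of the black round polish tin, 62 mm across, 32 mm tall (this point is 16 mm above its underside); its z axis is the tin's axis. Loose, about 0.11 kg; may be absent. It may lie either face up.
- tin2_c (a point): centre of the brown round polish tin, 62 mm across, 32 mm tall (this point is 16 mm above its underside); its z axis is the tin's axis. Loose, about 0.11 kg; may be absent. It may lie either face up.
- tin3_c (a point): centre of the yellow-tan round polish tin, 62 mm across, 32 mm tall (this point is 16 mm above its underside); its z axis is the tin's axis. Loose, about 0.11 kg; may be absent. It may lie either face up.
- tin4_c (a point): centre of the red round polish tin, 62 mm across, 32 mm tall (this point is 16 mm above its underside); its z axis is the tin's axis. Loose, about 0.11 kg; may be absent. It may lie either face up.
- bay1 (a point): middle of bay 1 on the ledge's top surface, where the underside of a tin rests; marked by black tags with 1 white pip on the ledge's base plate, one on each side of the ledge. x points across the ledge, away from the robot, y along it, z up. The order of the bays changes from start to start.
- bay2 (a point): middle of bay 2 on the ledge's top surface, where the underside of a tin rests; marked by black tags with 2 white pips on the ledge's base plate, one on each side of the ledge. x points across the ledge, away from the robot, y along it, z up. The order of the bays changes from start to start.
- bay3 (a point): middle of bay 3 on the ledge's top surface, where the underside of a tin rests; marked by black tags with 3 white pips on the ledge's base plate, one on each side of the ledge. x points across the ledge, away from the robot, y along it, z up. The order of the bays changes from start to start.
- bay4 (a point): middle of bay 4 on the ledge's top surface, where the underside of a tin rests; marked by black tags with 4 white pips on the ledge's base plate, one on each side of the ledge. x points across the ledge, away from the robot, y along it, z up. The order of the bays changes from start to start.
- ledge: fixed ledge: wooden board 40 mm wide (its x) and 340 mm long (y), 8 mm thick, top 90 mm above the table, on three thin posts (at the middle and both ends) over a base plate 120 mm deep, 6 mm thick. Four bays 80 mm apart. Origin: under the middle of the base plate, on the table.
- brush_dark_c (a point): centre of the shoe brush with black bristles and a black band across its beechwood back; 140 mm long (its x axis), 44 mm wide (y), 40 mm tall (z): bristle block 22 mm, below a back 18 mm. Loose, about 0.14 kg; starts bristles down; this point is half-way up, 20 mm above the bristle tips.
- slope_dark: sloped beech strip of the black brush rest (base, posts, end lip and centre line black), fixed. Origin: middle of its top, 56 mm above the table. x runs up the slope (18 degrees, away from the robot), y across, z square out of its top. 176 mm long, 40 mm wide; an 8 mm high lip at the low end, 88 mm from the middle. Base 170 x 44 mm. The two rests swap places between starts.
- brush_pale_c (a point): centre of the shoe brush with white bristles and a white band across its beechwood back; 140 mm long (its x axis), 44 mm wide (y), 40 mm tall (z): bristle block 22 mm, below a back 18 mm. Loose, about 0.14 kg; starts bristles down; this point is half-way up, 20 mm above the bristle tips.
- slope_pale: sloped beech strip of the white brush rest (base, posts, end lip and centre line white), fixed. Origin: middle of its top, 56 mm above the table. x runs up the slope (18 degrees, away from the robot), y across, z square out of its top. 176 mm long, 40 mm wide; an 8 mm high lip at the low end, 88 mm from the middle. Base 170 x 44 mm. The two rests swap places between starts.
- shoe_horn: white plastic shoe horn, 170 mm long, lying flat; not part of the job. Origin: centre of its underside.
- ramekin: glass ramekin, 84 mm across, 45 mm tall; not part of the job. Origin: centre of its underside.
- tier_box: clear plastic tier box, 260 x 180 x 165 mm; not part of the job. Origin: centre of its underside.
- sponge_case: green shoe sponge in its case, 90 x 55 x 33 mm; not part of the job. Origin: centre of its underside.
Not all that is in view belongs to the job. Leave any orange or pink look-alike of the part that bears brush_dark_c alone.

How it is judged (in metres and radians):
On the way, in this order (a step that is already met when the one before it is completed fails the run):
1. the black tin lies flat in the bay with 1 pip (x of tin1_c in the frame of bay1 between -0.012 and 0.012 m and y of tin1_c in the frame of bay1 between -0.018 and 0.018 m and z of tin1_c in the frame of bay1 between 0.01 and 0.022 m and angle between the z axis of tin1_c and the z axis of bay1, either way round below 0.1 rad), for 0.3 s.
2. the brown tin lies flat in the bay with 2 pips (x of tin2_c in the frame of bay2 between -0.012 and 0.012 m and y of tin2_c in the frame of bay2 between -0.018 and 0.018 m and z of tin2_c in the frame of bay2 between 0.01 and 0.022 m and angle between the z axis of tin2_c and the z axis of bay2, either way round below 0.1 rad), for 0.3 s.
3. the yellow-tan tin lies flat in the bay with 3 pips (x of tin3_c in the frame of bay3 between -0.012 and 0.012 m and y of tin3_c in the frame of bay3 between -0.018 and 0.018 m and z of tin3_c in the frame of bay3 between 0.01 and 0.022 m and angle between the z axis of tin3_c and the z axis of bay3, either way round below 0.1 rad), for 0.3 s.
4. the red tin lies flat in the bay with 4 pips (x of tin4_c in the frame of bay4 between -0.012 and 0.012 m and y of tin4_c in the frame of bay4 between -0.018 and 0.018 m and z of tin4_c in the frame of bay4 between 0.01 and 0.022 m and angle between the z axis of tin4_c and the z axis of bay4, either way round below 0.1 rad), for 0.3 s.
At the end, for the whole second after the job is handed in: Every tin present is flat (0.1 rad, either face up) in its own bay, within 12 mm of the ledge's centre line and 18 mm along it; each brush rests on its own slope, within 30 mm lengthwise, 14 mm sideways and 0.12 rad of its line; all released (all of step 1 and all of step 2 and all of step 3 and all of step 4 and x of brush_dark_c in the frame of slope_dark between -0.03 and 0.03 m and y of brush_dark_c in the frame of slope_dark between -0.014 and 0.014 m and z of brush_dark_c in the frame of slope_dark between 0.012 and 0.03 m and angle between the x axis of brush_dark_c and the x axis of slope_dark, either way round below 0.12 rad and x of brush_pale_c in the frame of slope_pale between -0.03 and 0.03 m and y of brush_pale_c in the frame of slope_pale between -0.014 and 0.014 m and z of brush_pale_c in the frame of slope_pale between 0.012 and 0.03 m and angle between the x axis of brush_pale_c and the x axis of slope_pale, either way round below 0.12 rad); the robot touches nothing.
It fails at once if one of the things that are not part of the job is pushed more than 40 mm from its place (distance of any of shoe_horn, ramekin, tier_box, sponge_case from where it was at the start of the episode above 0.04 m).
Of tin1, tin2, tin3, tin4 only 3 to 4 are there at a start; the rules pass over those that are not, and their reading is None.
At some moment in a run one of brush_dark, brush_pale may be knocked a few centimetres aside while the robot is not near it.
Once in a run the grip may slacken for a moment while it holds something.
It also fails if it takes over 210 s, if anything falls off the work surface, if the arm or the gripper's body presses on something with over 40 N, if the wrist force passes 120 N, or if a joint passes its speed limit or range.

### The arm

A 6-joint arm with a two-finger parallel gripper is mounted at the origin on the work surface. World frame = base frame: x ahead of the robot, y to its left, z up, the work surface at z = 0. Lengths are in m, angles in degrees, forces in N, time in s.
With the tool pointing down it reaches from about 0.3 to 0.95 m from the base axis. Payload 3.1 kg.
Tool frame: the origin (TCP) lies on the centre line of the jaws, within the pads' length; the fingertips stand 22 mm ahead of it and the grasp point (between the pads) lies 3 mm ahead of it (robot.tcp_to_tips is the distance from the TCP to the fingertips, in m); z points along the fingers, y is the line along which they close (so a half turn about z gives the same grasp; the last joint's range is limited). The gripper opens to 85 mm and grips with 20 to 120 N. Pads are 22 mm wide; open, the fingers measure 114 mm over their backs; the gripper's body (76 mm by 85 mm) begins 54 mm behind the grasp point. The pads swing forward as they close: fully open they stand 13 mm farther back than shut.
Start: joints at [63.043, 17.653, 93.61, -0, 68.738, -3.994], TCP at [0.244, 0.575, 0.253] pointing down, gripper open.
Joint ranges: [-175.34, 175.34], [-45.06, 112.39], [2.9, 150.54], [-68.45, 248.45], [3.09, 151.38], [-168.51, 168.51]. Speed limits (degrees/s): [159.86, 159.86, 180, 180, 180, 180].

### API

Orientations are given as a 3x3 rotation matrix whose columns are the frame's x, y, z axes.
In Python, from station import robot, snapshot, camera_params gives the robot as it stands.
- The arm moves only by the tool arm_command, never from a script. Its argument "plan" is a list that holds one entry, the list of rows, each a list of 5 numbers: the gripper command: -1 is fully open, 1 is shut, values between are in proportion, then the shift along the world's x, y, z normalised to -1 to 1, where 1 is 20 mm, then the turn about the world's z normalised to -1 to 1, where 1 is 8 degrees. In form: [[[fingers, dx, dy, dz, spin], ...]]. A call has exactly 8 rows; each row shifts and turns the commanded pose from where the row before left it; what a row does not reach is not made up. A row lasts 1/8 s, in which the tool goes at most 62.5 mm and 10.7 degrees, less where a joint would pass 70% of its speed; a pose out of reach is approached as far as the arm can. A call with a number of a shift or a turn outside -1 to 1 is refused whole. A call with a gripper value outside its range is refused whole. The fingers move at their own pace and stop on an object; the grip force is fixed at half the most. Time passes only in rows, so rows that do not move let the fingers close, or fill a call up. It gives the time, the measured TCP pose, the force, the opening and the grip force at its end, in the units of the state.
- robot.observe(): the state, without advancing time (a new reading comes with each control period).
- snapshot(name): name is "scene" or "side" or "wrist"; returns the picture (400x640x3 uint8, red, green, blue); there is no depth.
- camera_params(name): a dict with "camera_matrix" (3x3 intrinsics, pixels), "eye" and "attitude" of the camera in the world. Camera axes: x right, y down, z forward; pixel columns grow to the right and rows downward; lengths in m; the calibration is good to about 2 mm. The wrist camera is an equidistant fisheye: a pixel r from the principal point sees the ray r / f radians off the axis. A picture is of the moment at which its call begins: read the wrist's pose just before it. camera_params takes no time and is no camera call; for the wrist camera it gives the pose at the moment of the call.
- robot.hand_in(): hands the job in; it is judged then, once.
The state is a dict: "t": time; "joint_positions": joint angles; "joint_velocities": joint speeds; "tau": joint torques, N m; "position": TCP position; "tool_rot": TCP orientation; "ft_force": force on the tool from outside, world axes, zero at the start; "wrist_torque": the same for the moment, N m; "finger_gap": opening from 0.0 (shut) to 1.0 (fully open); "gripper_force": force on a finger pad.
Only numpy, scipy, OpenCV 4.12 (cv2) and the standard library are available. Lean on these libraries where they do the work, as an engineer would, in place of code of your own. Each camera call takes 0.05 s, during which the arm holds its last target. There are 200 camera calls.

## Working session

There is one attempt and no reset: what is moved stays moved. The work goes in short steps, Python scripts to look and compute and a tool call to move; the robot and the scene stay as the last step left them, time stands still between calls to the robot, and variables do not carry over. Pictures are saved under pics/ and viewed, at most 14 in all, crops included, and the job is handed in when it is done.

Besides the shell and the picture viewer there is one more tool, called as a command line: name --argument value ..., lists and objects as JSON in quotes. arm_command: Moves the arm, as the interface text tells. Scaled input: -1 to 1 covers 20 mm each way for a shift and 8 degrees each way for a turn. Its arguments: {"type":"object","properties":{"plan":{"type":"array"}},"required":["plan"]}

```bash
mkdir -p pics; ls; cat > h.py <<'E'
import numpy as np, cv2
from station import robot, snapshot, camera_params
def save(name,fn,crop=None,sc=1):
    p=camera_params(name); im=snapshot(name)
    cv2.imwrite('pics/raw_'+fn+'.png',im[:,:,::-1])
    np.savez('pics/'+fn+'.npz',K=p['camera_matrix'],e=p['eye'],A=p['attitude'],w=name=='wrist')
    return im
def pt(fn,u,v,z):
    d=np.load('pics/'+fn+'.npz');K=d['K']
    a=(u-K[0,2])/K[0,0];b=(v-K[1,2])/K[1,1]
    if d['w']:
        r=np.hypot(a,b)+1e-9; ray=np.array([np.sin(r)*a/r,np.sin(r)*b/r,np.cos(r)])
    else: ray=np.array([a,b,1.])
    w=d['A']@ray; return d['e']+w*(z-d['e'][2])/w[2]
E
python3 - <<'E'
from h import *
for n in ['scene','side','wrist']:
    save(n,n+'0'); p=camera_params(n); print(n,p)
a=cv2.imread('pics/raw_scene0.png'); cv2.imwrite('pics/s0.png',cv2.resize(a,(800,500),interpolation=cv2.INTER_CUBIC))
a=cv2.imread('pics/raw_side0.png'); cv2.imwrite('pics/d0.png',cv2.resize(a,(800,500),interpolation=cv2.INTER_CUBIC))
print(robot.observe())
E
```

```text
pics
scene {'camera_matrix': array([[365.4085483 ,   0.        , 326.56729818],
       [  0.        , 365.4085483 , 194.52589877],
       [  0.        ,   0.        ,   1.        ]]), 'eye': array([ 1.22526922, -0.66674239,  1.27153172]), 'attitude': array([[ 0.64408282,  0.59032183, -0.48649508],
       [ 0.76485468, -0.48663887,  0.42211365],
       [ 0.01243549, -0.64397419, -0.76494615]])}
side {'camera_matrix': array([[444.45437244,   0.        , 318.01434404],
       [  0.        , 444.45437244, 201.48933775],
       [  0.        ,   0.        ,   1.        ]]), 'eye': array([-0.29956284,  0.78368535,  1.06299403]), 'attitude': array([[-0.72855588, -0.42415628,  0.53786409],
       [-0.6845902 ,  0.47757623, -0.55068793],
       [-0.02329336, -0.76942342, -0.6383142 ]])}
wrist {'camera_matrix': array([[309.70691629,   0.        , 326.46845589],
       [  0.        , 309.70691629, 199.09580104],
       [  0.        ,   0.        ,   1.        ]]), 'eye': array([0.17494293, 0.6045477 , 0.37289852]), 'attitude': array([[ 0.3902806 ,  0.87998298,  0.27076004],
       [ 0.92069425, 
[... 195 characters left out ...]
390246e+01, -3.99234250e+00]), 'joint_velocities': array([-0.0155126 , -0.17142016, -0.25018749,  0.11829212, -0.08932521,
        0.07194201]), 'tau': array([-3.70905027e-04, -4.15807879e+01, -2.77143663e+01, -1.09718969e-04,
        6.16295758e-03,  1.37813196e-06]), 'position': array([0.24359164, 0.57491631, 0.25232402]), 'tool_rot': array([[-9.20748504e-01,  3.90155791e-01, -8.06685643e-04],
       [ 3.90156609e-01,  9.20747093e-01, -1.61566561e-03],
       [ 1.12392166e-04, -1.80235543e-03, -9.99998369e-01]]), 'ft_force': array([ 0.24712576, -0.20318112,  0.21029852]), 'wrist_torque': array([-0.00852713, -0.02286135,  0.03291714]), 'gripper_force': 0.0, 'finger_gap': 1.0008235748243839}
```

View pics/s0.png

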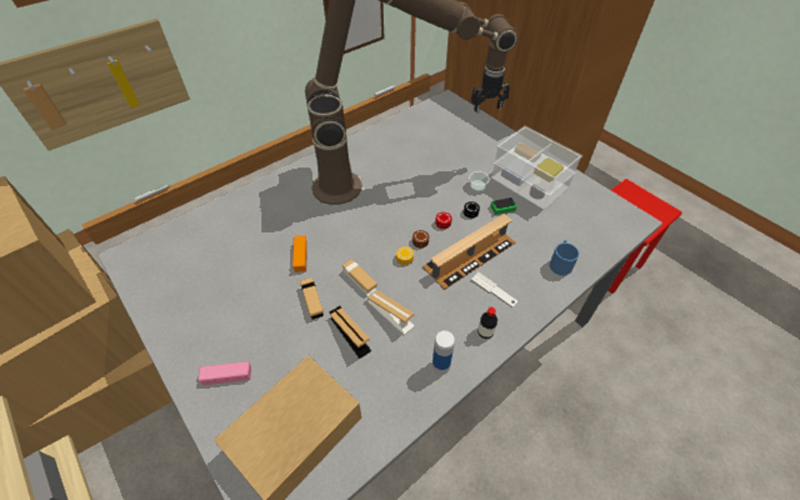

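View pics/d0.png

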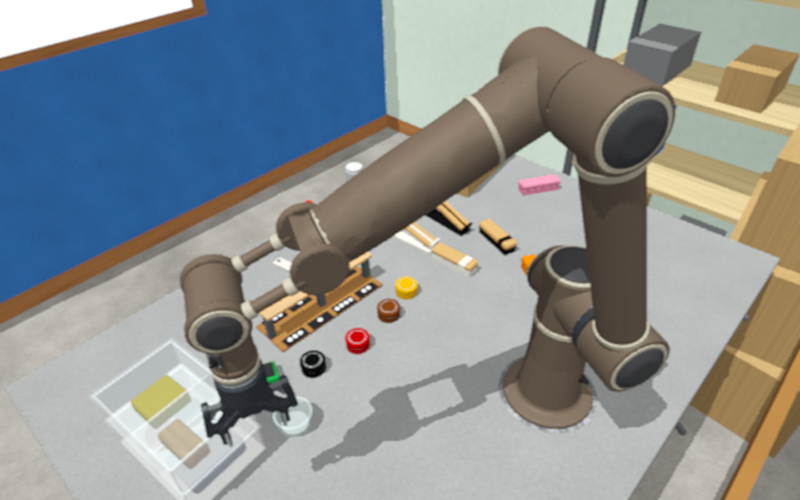

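Scene (800×500 view): tins are black (472,209), red (444,219), brown (420,238) and yellow (404,256). The dark brush is at (312,298) and the pale brush at (359,277), with the white rest at (390,310) and the black rest at (350,330). Look-alikes are the orange brush (300,253), the pink one (224,373), and the bottles and mug. Next is a close crop to check these.

```bash
python3 - <<'E'
import cv2
a=cv2.imread('pics/raw_scene0.png')
cv2.imwrite('pics/s1.png',cv2.resize(a[145:295,230:430],(800,600),interpolation=cv2.INTER_CUBIC))
E
```

```text
(no output)
```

View pics/s1.png

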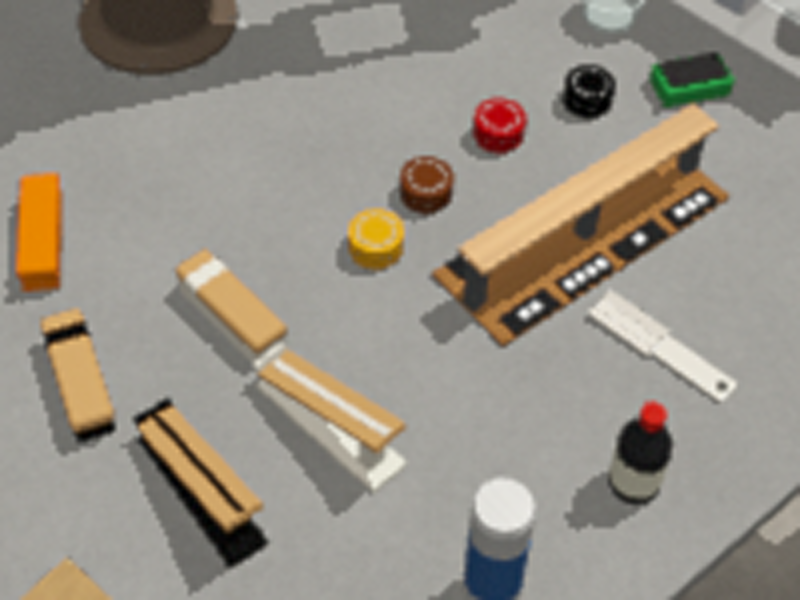

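The crop shows the bays from the -y end as 2, 4, 1, 3, with all four tins present. Next I compute positions.

```bash
python3 - <<'E'
from h import *
np.set_printoptions(precision=4,suppress=True)
P=dict(black=(590,84,.032),red=(500,117,.032),brown=(427,176,.032),yellow=(376,231,.032),
 L1=(460,248,.09),L2=(481,270,.09),L3=(697,107,.09),L4=(718,126,.09),
 b1=(433,273,.006),b2=(503,345,.006),b3=(728,193,.006),
 tag2=(530,311,.006),tag4=(586,273,.006),tag1=(638,240,.006),tag3=(691,204,.006),
 pw_a=(197,255,.04),pw_b=(178,268,.04),pw_c=(287,325,.04),pw_d=(270,352,.04),
 dk_a=(42,320,.04),dk_b=(80,312,.04),dk_c=(112,412,.04),dk_d=(75,430,.04),
 ws_lo1=(283,350,.029),ws_lo2=(263,378,.029),ws_hi1=(405,425,.083),ws_hi2=(379,450,.083),
 ds_lo1=(168,402,.029),ds_lo2=(138,418,.029),ds_hi1=(262,507,.083),ds_hi2=(233,530,.083),
 horn=(600,305,0.005),horn2=(728,390,.005),sponge=(692,80,.033),bottle=(640,490,0),spray=(497,590,0),orange=(40,200,.04))
for k,(x,y,z) in P.items(): print(k,pt('scene0',230+(x+.5)/4-.5,145+(y+.5)/4-.5,z))
E
```

```text
black [0.4525 0.319  0.032 ]
red [0.4239 0.1993 0.032 ]
brown [0.4385 0.0736 0.032 ]
yellow [ 0.463  -0.0214  0.032 ]
L1 [0.5709 0.0007 0.09  ]
L2 [ 0.6057 -0.0019  0.09  ]
L3 [0.5905 0.34   0.09  ]
L4 [0.625  0.3362 0.09  ]
b1 [0.5314 0.0024 0.006 ]
b2 [ 0.6491 -0.0034  0.006 ]
b3 [0.6597 0.3374 0.006 ]
tag2 [0.6354 0.0486 0.006 ]
tag4 [0.6375 0.1308 0.006 ]
tag1 [0.6418 0.2081 0.006 ]
tag3 [0.6439 0.2925 0.006 ]
pw_a [ 0.3718 -0.1937  0.04  ]
pw_b [ 0.3732 -0.2192  0.04  ]
pw_c [ 0.5049 -0.1753  0.04  ]
pw_d [ 0.5204 -0.2089  0.04  ]
dk_a [ 0.3398 -0.3651  0.04  ]
dk_b [ 0.356  -0.3297  0.04  ]
dk_c [ 0.4782 -0.3705  0.04  ]
dk_d [ 0.4725 -0.4092  0.04  ]
ws_lo1 [ 0.5206 -0.1931  0.029 ]
ws_lo2 [ 0.5347 -0.2292  0.029 ]
ws_hi1 [ 0.6918 -0.177   0.083 ]
ws_hi2 [ 0.6968 -0.213   0.083 ]
ds_lo1 [ 0.4972 -0.3188  0.029 ]
ds_lo2 [ 0.4936 -0.352   0.029 ]
ds_hi1 [ 0.6745 -0.3319  0.083 ]
ds_hi2 [ 0.6762 -0.3655  0.083 ]
horn [0.6771 0.1125 0.005 ]
horn2 [0.8365 0.1369 0.005 ]
sponge [0.5259 0.4173 0.033 ]
bottle [ 0.8569 -0.0138  0.    ]
spray [ 0.844  -0.1922  0.    ]
orange [ 0.1998 -0.2819  0.04  ]
```

```bash
python3 - <<'E'
from h import *
np.set_printoptions(precision=3,suppress=True)
for k,x,y,z in [('ramtop',478,176,.045),('ramL',468,177,.045),('ramR',488,177,.045),('bx near bottom',547,207,0),('bxtopnear',550,181,.165),('bxtopL',495,155,.165),('bxtopfar',524,128,.165),('bxtopR',579,158,.165)]: print(k,pt('scene0',x*.8,y*.8,z))
for k,x,y,z in [('ram',293,412,.045),('bxtop',95,393,.165),('bxt2',172,342,.165),('bxt3',265,445,.165)]: print(k,pt('side0',x*.8,y*.8,z))
E
```

```text
ramtop [0.354 0.454 0.045]
ramL [0.333 0.418 0.045]
ramR [0.383 0.48  0.045]
bx near bottom [0.621 0.574 0.   ]
bxtopnear [0.622 0.526 0.165]
bxtopL [0.397 0.48  0.165]
bxtopfar [0.354 0.697 0.165]
bxtopR [0.61  0.714 0.165]
ram [0.358 0.446 0.045]
bxtop [0.605 0.722 0.165]
bxt2 [0.612 0.551 0.165]
bxt3 [0.263 0.563 0.165]
```

arm_command --plan '[[[-1, 1, -1, -0.5, -1], [-1, 1, -1, -0.5, -1], [-1, 1, -1, 0, -1], [-1, 1, -1, 0, -1], [-1, 1, -1, 0, -1], [-1, 1, -1, 0, -1], [-1, 1, -1, 0, -1], [-1, 1, -1, 0, -1]]]'

```text
t: 1.15
position: [0.4043, 0.4146, 0.2329]
tool_rot: [[-0.048, 0.999, -0.001], [0.999, 0.048, -0.0], [-0.0, -0.001, -1.0]]
ft_force: [0.1, 0.1, 0.3]
finger_gap: 1.001
gripper_force: 0.0
```

arm_command --plan '[[[-1, 0.5, -1, -0.3, -0.3], [-1, 0.5, -1, -0.3, -0.3], [-1, 0.5, -1, -0.3, 0], [-1, 0.5, -1, -0.3, 0], [-1, 0.4, -0.8, -0.3, 0], [-1, 0, 0, 0, 0], [-1, 0, 0, 0, 0], [-1, 0, 0, 0, 0]]]'

```text
t: 2.15
position: [0.4518, 0.3202, 0.2036]
tool_rot: [[0.03, 1.0, 0.0], [1.0, -0.03, 0.001], [0.001, 0.0, -1.0]]
ft_force: [0.4, 0.5, 0.7]
finger_gap: 1.001
gripper_force: 0.0
```

```bash
python3 - <<'E'
from h import *
im=save('wrist','w1'); cv2.imwrite('pics/w1.png',cv2.resize(im[:,:,::-1],(800,500)))
o=robot.observe();print(o['position'],o['tool_rot'])
E
```

```text
[0.45175622 0.32019496 0.2035973 ] [[ 2.98875898e-02  9.99553153e-01  4.74793739e-04]
 [ 9.99553124e-01 -2.98878355e-02  5.19064146e-04]
 [ 5.33022761e-04  4.59067989e-04 -9.99999753e-01]]
```

View pics/w1.png

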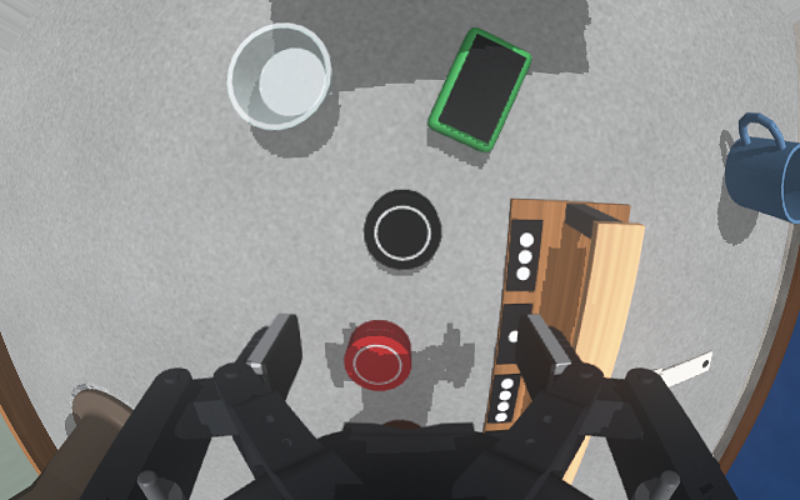

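The wrist picture shows the black tin centre at (402,233), red at (378,365), the ledge's +y board corners at (594,223) and (644,224), and plate corners at (511,199) and (631,205). The 3-pip tag is at the +y end.

```bash
python3 - <<'E'
from h import *
np.set_printoptions(precision=4,suppress=True)
for k,x,y,z in [('black',402,232.5,.032),('red',378,364,.032),('L3',594,224,.09),('L4',644,224.5,.09),('b',511,199,.006),('b3',631,205,.006),('tag3',524,256,.006),('tag1',514,335,.006),('tag4',504,400,.006)]: print(k,pt('w1',x*.8,y*.8,z))
E
```

```text
black [0.4476 0.319  0.032 ]
red [0.4216 0.198  0.032 ]
L3 [0.5782 0.3371 0.09  ]
L4 [0.6207 0.3364 0.09  ]
b [0.5407 0.3393 0.006 ]
b3 [0.6621 0.3342 0.006 ]
tag3 [0.555  0.2877 0.006 ]
tag1 [0.5515 0.2073 0.006 ]
tag4 [0.5488 0.1261 0.006 ]
```

arm_command --plan '[[[-1, -0.15, -0.05, -1, 0], [-1, 0, 0, -1, 0], [-1, 0, 0, -1, 0], [-1, 0, 0, -1, 0], [-1, 0, 0, -1, 0], [-1, 0, 0, -1, 0], [-1, 0, 0, -1, 0], [-1, 0, 0, -0.8, 0]]]'

```text
t: 3.2
position: [0.4487, 0.3189, 0.0466]
tool_rot: [[0.03, 1.0, -0.0], [1.0, -0.03, 0.0], [0.0, -0.0, -1.0]]
ft_force: [0.8, 0.7, 0.5]
finger_gap: 0.996
gripper_force: 0.0
```

arm_command --plan '[[[-1, 0, 0, -0.5, 0], [-1, 0, 0, -0.4, 0], [1, 0, 0, 0, 0], [1, 0, 0, 0, 0], [1, 0, 0, 0, 0], [1, 0, 0, 0, 0], [1, 0, 0, 0, 0], [1, 0, 0, 0, 0]]]'

```text
t: 4.2
position: [0.4496, 0.3189, 0.03]
tool_rot: [[0.031, 1.0, 0.001], [1.0, -0.031, 0.001], [0.001, 0.001, -1.0]]
ft_force: [0.1, 0.3, 5.3]
finger_gap: 0.706
gripper_force: 65.5
```

arm_command --plan '[[[1, 0, 0, 0.5, 0], [1, 0, 0, 1, 0], [1, 0, 0, 1, 0], [1, 0, 0, 1, 0], [1, 0.3, -0.3, 1, 0], [1, 0.6, -0.5, 1, 0], [1, 0.9, -0.7, 1, 0], [1, 0.9, -0.7, 0.5, 0]]]'

```text
t: 5.2
position: [0.504, 0.2743, 0.1715]
tool_rot: [[0.03, 1.0, 0.003], [1.0, -0.03, 0.001], [0.001, 0.002, -1.0]]
ft_force: [0.4, -0.1, -1.3]
finger_gap: 0.708
gripper_force: 65.2
```

arm_command --plan '[[[1, 0.9, -0.7, 0, 0], [1, 0.9, -0.7, 0, 0], [1, 0.9, -0.7, 0, 0], [1, 0.9, -0.6, 0, 0], [1, 0.7, -0.4, 0, 0], [1, 0.4, -0.2, 0, 0], [1, 0, 0, 0, 0], [1, 0, 0, 0, 0]]]'

```text
t: 6.2
position: [0.5962, 0.2089, 0.1691]
tool_rot: [[0.03, 1.0, -0.001], [1.0, -0.03, 0.0], [0.0, -0.001, -1.0]]
ft_force: [-0.2, 0.4, -1.2]
finger_gap: 0.705
gripper_force: 65.2
```

```bash
python3 - <<'E'
from h import *
im=save('wrist','w2'); cv2.imwrite('pics/w2.png',cv2.resize(im[:,:,::-1],(800,500)))
im=save('scene','s2'); 
o=robot.observe();print(o['position'],o['finger_gap'],o['gripper_force'])
E
```

```text
[0.596219   0.20893606 0.16920177] 0.7046876030155802 65.15550971031189
```

View pics/w2.png

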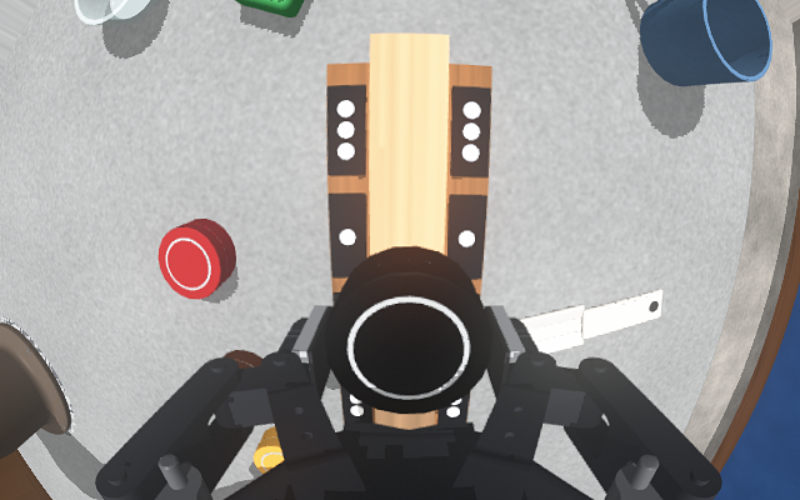

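The wrist picture shows the held tin centred at (408,345), the bay-1 pips at (347,237) and (467,239), the bay-3 pips at (346,130) and (471,131), and the board end at (370–449,34).

```bash
python3 - <<'E'
from h import *
np.set_printoptions(precision=4,suppress=True)
for k,x,y,z in [('3a',346,130,.006),('3b',471,131,.006),('1a',347.5,237,.006),('1b',467,239,.006),('L',370,34,.09),('R',449,34,.09),('tin',408.5,344,.173),('red',190.5,264,.032),('La',368,250,.09),('Ra',446,250,.09)]: print(k,pt('w2',x*.8,y*.8,z))
E
```

```text
3a [0.5539 0.2885 0.006 ]
3b [0.6448 0.285  0.006 ]
1a [0.5502 0.2076 0.006 ]
1b [0.6417 0.2032 0.006 ]
L [0.5812 0.3373 0.09  ]
R [0.6214 0.3361 0.09  ]
tin [0.597  0.2134 0.173 ]
red [0.424  0.1974 0.032 ]
La [0.5754 0.2226 0.09  ]
Ra [0.6176 0.2213 0.09  ]
```

arm_command --plan '[[[1, -0.05, -0.2, -0.6, 0], [1, 0, 0, -0.6, 0], [1, 0, 0, -0.6, 0], [1, 0, 0, -0.4, 0], [1, 0, 0, -0.2, 0], [1, 0, 0, 0, 0], [1, 0, 0, 0, 0], [-1, 0, 0, 0, 0]]]'

```text
t: 7.3
position: [0.5964, 0.2046, 0.122]
tool_rot: [[0.031, 1.0, 0.001], [1.0, -0.031, 0.0], [0.0, 0.001, -1.0]]
ft_force: [-0.5, -0.5, -0.1]
finger_gap: 0.894
gripper_force: 0.0
```

arm_command --plan '[[[-1, 0, 0, 0, 0], [-1, 0, 0, 0, 0], [-1, 0, 0, 0.3, 0], [-1, 0, 0, 0.5, 0], [-1, 0, 0, 1, 0], [-1, 0, 0, 1, 0], [-1, -1, -1, 0.6, 0], [-1, -1, -1, 0, 0]]]'

```text
t: 8.3
position: [0.5573, 0.1646, 0.1927]
tool_rot: [[0.03, 1.0, 0.005], [1.0, -0.03, 0.001], [0.001, 0.005, -1.0]]
ft_force: [0.3, 0.4, -1.1]
finger_gap: 1.004
gripper_force: 0.0
```

arm_command --plan '[[[-1, -1, -0.8, 0, 0], [-1, -1, -0.8, 0, 0], [-1, -1, -0.8, 0, 0], [-1, -1, -0.8, 0, 0], [-1, -1, -0.8, 0, 0], [-1, -0.8, -0.5, 0, 0], [-1, 0, 0, 0, 0], [-1, 0, 0, 0, 0]]]'

```text
t: 9.3
position: [0.4409, 0.0748, 0.19]
tool_rot: [[0.031, 1.0, 0.002], [1.0, -0.031, 0.0], [0.001, 0.002, -1.0]]
ft_force: [0.4, 0.0, 0.1]
finger_gap: 0.997
gripper_force: 0.0
```

```bash
python3 - <<'E'
from h import *
im=save('wrist','w3'); cv2.imwrite('pics/w3.png',cv2.resize(im[:,:,::-1],(800,500)))
o=robot.observe();print(o['position'],o['finger_gap'])
E
```

```text
[0.44094277 0.0748394  0.18984599] 1.0003327976025755
```

View pics/w3.png

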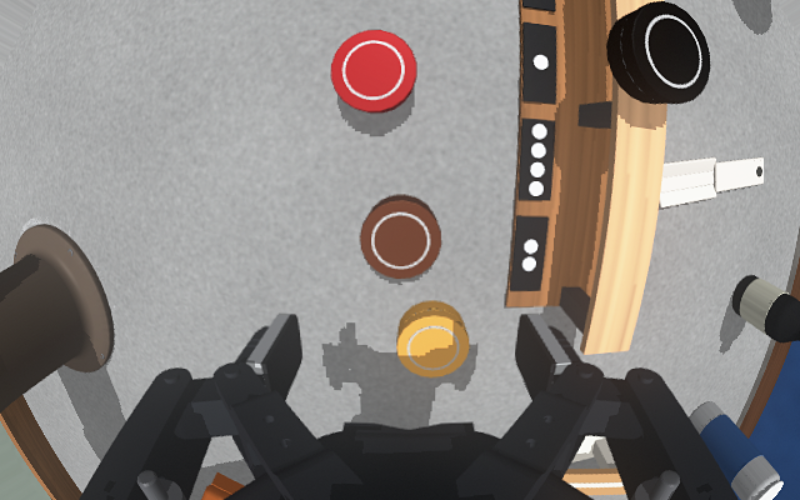

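The wrist picture shows brown at (401,240), yellow at (433,346) and red at (373,70). The black tin is lying on the ledge at (674,50).

```bash
python3 - <<'E'
from h import *
np.set_printoptions(precision=4,suppress=True)
for k,x,y,z in [('brown',401,241,.032),('yellow',433,346,.032),('red',373.5,70,.032),('black',674,50,.122),('tag2',530.5,254,.006),('tag4',538.5,160,.006),('tag1',541,62,.006),('L',583,352,.09),('R',629,350,.09)]: print(k,pt('w3',x*.8,y*.8,z))
E
```

```text
brown [0.4364 0.0705 0.032 ]
yellow [ 0.4597 -0.0214  0.032 ]
red [0.4212 0.1969 0.032 ]
black [0.5967 0.2052 0.122 ]
tag2 [0.546  0.0483 0.006 ]
tag4 [0.5496 0.1283 0.006 ]
tag1 [0.5526 0.2094 0.006 ]
L [ 0.5661 -0.0001  0.09  ]
R [ 0.6076 -0.0039  0.09  ]
```

arm_command --plan '[[[-1, -0.2, -0.15, -1, 0], [-1, 0, 0, -1, 0], [-1, 0, 0, -1, 0], [-1, 0, 0, -1, 0], [-1, 0, 0, -1, 0], [-1, 0, 0, -1, 0], [-1, 0, 0, -1, 0], [-1, 0, 0, -0.5, 0]]]'

```text
t: 10.35
position: [0.4359, 0.0718, 0.0382]
tool_rot: [[0.03, 1.0, -0.001], [1.0, -0.03, -0.0], [-0.0, -0.001, -1.0]]
ft_force: [-0.3, 1.4, -0.9]
finger_gap: 1.002
gripper_force: 0.0
```

arm_command --plan '[[[-1, 0, 0, -0.5, 0], [-1, 0, 0, 0, 0], [1, 0, 0, 0, 0], [1, 0, 0, 0, 0], [1, 0, 0, 0, 0], [1, 0, 0, 0, 0], [1, 0, 0, 0, 0], [1, 0, 0, 0, 0]]]'

```text
t: 11.35
position: [0.4369, 0.0715, 0.0303]
tool_rot: [[0.031, 1.0, 0.002], [1.0, -0.031, 0.0], [0.0, 0.002, -1.0]]
ft_force: [-0.5, 0.5, 5.7]
finger_gap: 0.711
gripper_force: 65.1
```

arm_command --plan '[[[1, 0, 0, 0.5, 0], [1, 0, 0, 1, 0], [1, 0, 0, 1, 0], [1, 0, 0, 1, 0], [1, 0.3, -0.1, 1, 0], [1, 0.6, -0.1, 1, 0], [1, 0.9, -0.1, 1, 0], [1, 0.9, -0.1, 0.5, 0]]]'

```text
t: 12.35
position: [0.4907, 0.0634, 0.1709]
tool_rot: [[0.031, 1.0, 0.002], [1.0, -0.031, 0.0], [0.0, 0.002, -1.0]]
ft_force: [-1.0, -0.2, -1.2]
finger_gap: 0.707
gripper_force: 64.9
```

arm_command --plan '[[[1, 0.9, -0.1, 0, 0], [1, 0.9, -0.1, 0, 0], [1, 0.9, -0.1, 0, 0], [1, 0.9, -0.2, 0, 0], [1, 0.9, -0.2, 0, 0], [1, 0.4, -0.1, 0, 0], [1, 0, 0, 0, 0], [1, 0, 0, 0, 0]]]'

```text
t: 13.35
position: [0.5869, 0.0476, 0.1691]
tool_rot: [[0.031, 1.0, -0.001], [1.0, -0.031, 0.0], [0.0, -0.001, -1.0]]
ft_force: [0.3, -0.2, -1.2]
finger_gap: 0.706
gripper_force: 64.9
```

arm_command --plan '[[[1, 0.1, 0, -0.6, 0], [1, 0, 0, -0.6, 0], [1, 0, 0, -0.6, 0], [1, 0, 0, -0.4, 0], [1, 0, 0, -0.2, 0], [1, 0, 0, 0, 0], [1, 0, 0, 0, 0], [-1, 0, 0, 0, 0]]]'

```text
t: 14.35
position: [0.5903, 0.0475, 0.1218]
tool_rot: [[0.031, 1.0, 0.001], [1.0, -0.031, 0.0], [0.0, 0.001, -1.0]]
ft_force: [-0.8, 0.2, 0.3]
finger_gap: 0.89
gripper_force: 0.0
```

arm_command --plan '[[[-1, 0, 0, 0, 0], [-1, 0, 0, 0, 0], [-1, 0, 0, 0.3, 0], [-1, 0, 0, 0.5, 0], [-1, 0, 0, 1, 0], [-1, 0, 0, 1, 0], [-1, -1, -0.6, 0.6, 0], [-1, -1, -0.6, 0, 0]]]'

```text
t: 15.35
position: [0.5513, 0.0233, 0.1926]
tool_rot: [[0.03, 1.0, 0.005], [1.0, -0.03, -0.0], [-0.0, 0.005, -1.0]]
ft_force: [-0.1, -0.8, -0.2]
finger_gap: 1.002
gripper_force: 0.0
```

arm_command --plan '[[[-1, -1, -0.6, 0, 0], [-1, -1, -0.6, 0, 0], [-1, -1, -0.6, 0, 0], [-1, -1, -0.4, -0.5, 0], [-1, -0.4, 0, -1, 0], [-1, 0, 0, -1, 0], [-1, 0, 0, -0.5, 0], [-1, 0, 0, 0, 0]]]'

```text
t: 16.35
position: [0.462, -0.0205, 0.1295]
tool_rot: [[0.031, 1.0, -0.0], [1.0, -0.031, 0.0], [0.0, -0.0, -1.0]]
ft_force: [0.6, -0.4, 0.6]
finger_gap: 1.003
gripper_force: 0.0
```

```bash
python3 - <<'E'
from h import *
im=save('wrist','w4'); cv2.imwrite('pics/w4.png',cv2.resize(im[:,:,::-1],(800,500)))
o=robot.observe();print(o['position'],o['finger_gap'])
E
```

```text
[ 0.46248672 -0.0205827   0.12997461] 1.0026852385277236
```

View pics/w4.png

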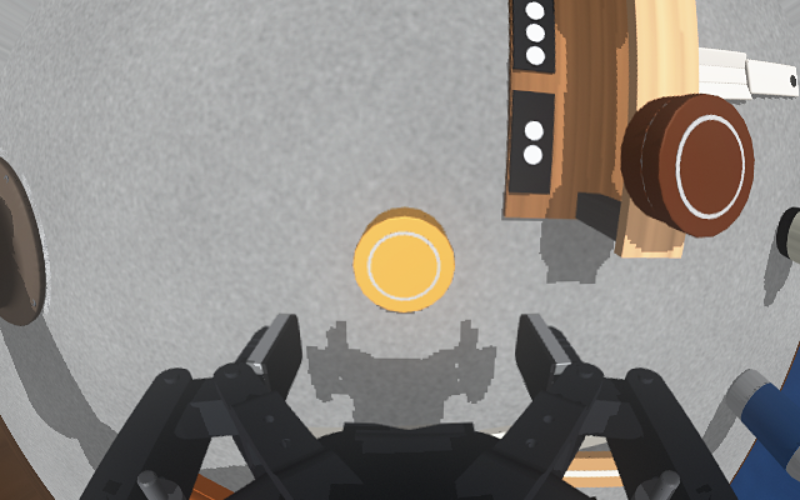

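The wrist picture shows yellow at (404,266) and the brown tin on the ledge at (711,167).

```bash
python3 - <<'E'
from h import *
np.set_printoptions(precision=4,suppress=True)
for k,x,y,z in [('yellow',404,265.5,.032),('brown',711,167,.122),('tag2',533,143,.006)]: print(k,pt('w4',x*.8,y*.8,z))
E
```

```text
yellow [ 0.4599 -0.0228  0.032 ]
brown [0.5901 0.0468 0.122 ]
tag2 [0.5452 0.0484 0.006 ]
```

arm_command --plan '[[[-1, -0.1, -0.1, -1, 0], [-1, 0, 0, -1, 0], [-1, 0, 0, -1, 0], [-1, 0, 0, -1, 0], [-1, 0, 0, -0.5, 0], [-1, 0, 0, -0.4, 0], [-1, 0, 0, -0.1, 0], [1, 0, 0, 0, 0]]]'

```text
t: 17.4
position: [0.4603, -0.0226, 0.0296]
tool_rot: [[0.031, 1.0, 0.001], [1.0, -0.031, -0.0], [-0.0, 0.001, -1.0]]
ft_force: [0.2, 0.4, 0.3]
finger_gap: 0.815
gripper_force: 0.0
```

arm_command --plan '[[[1, 0, 0, 0, 0], [1, 0, 0, 0, 0], [1, 0, 0, 0, 0], [1, 0, 0, 0, 0], [1, 0, 0, 0, 0], [1, 0, 0, 0.5, 0], [1, 0, 0, 1, 0], [1, 0, 0, 1, 0]]]'

```text
t: 18.4
position: [0.4593, -0.0225, 0.0798]
tool_rot: [[0.031, 1.0, -0.001], [1.0, -0.031, 0.0], [0.0, -0.001, -1.0]]
ft_force: [-0.2, 0.4, -1.6]
finger_gap: 0.708
gripper_force: 65.0
```

arm_command --plan '[[[1, 0, 0.5, 1, 0], [1, 0, 0.8, 1, 0], [1, 0, 1, 1, 0], [1, 0, 1, 1, 0], [1, 0, 1, 1, 0], [1, 0, 1, 0.5, 0], [1, 0.3, 1, 0, 0], [1, 0.6, 1, 0, 0]]]'

```text
t: 19.4
position: [0.4776, 0.1242, 0.1895]
tool_rot: [[0.031, 1.0, -0.0], [1.0, -0.031, -0.0], [-0.0, -0.0, -1.0]]
ft_force: [0.4, -0.4, -1.2]
finger_gap: 0.703
gripper_force: 65.0
```

arm_command --plan '[[[1, 0.8, 1, 0, 0], [1, 0.8, 1, 0, 0], [1, 0.8, 1, 0, 0], [1, 0.8, 1, 0, 0], [1, 0.8, 1, 0, 0], [1, 0.8, 1, 0, 0], [1, 0.8, 1, 0, 0], [1, 0.3, 0.8, 0, 0]]]'

```text
t: 20.4
position: [0.5966, 0.2805, 0.1886]
tool_rot: [[0.031, 1.0, -0.0], [1.0, -0.031, -0.0], [-0.0, -0.0, -1.0]]
ft_force: [-0.2, 0.7, -0.9]
finger_gap: 0.706
gripper_force: 65.0
```

arm_command --plan '[[[1, 0, 0.3, -0.3, 0], [1, 0, 0.1, -0.3, 0], [1, 0, 0, -0.3, 0], [1, 0, 0, 0, 0], [1, 0, 0, 0, 0], [1, 0, 0, 0, 0], [1, 0, 0, 0, 0], [1, 0, 0, 0, 0]]]'

```text
t: 21.4
position: [0.596, 0.2875, 0.1715]
tool_rot: [[0.031, 1.0, 0.0], [1.0, -0.031, 0.0], [0.0, 0.0, -1.0]]
ft_force: [-0.1, 0.6, -1.6]
finger_gap: 0.703
gripper_force: 65.1
```

arm_command --plan '[[[1, 0.18, 0, -0.6, 0], [1, 0, 0, -0.6, 0], [1, 0, 0, -0.6, 0], [1, 0, 0, -0.5, 0], [1, 0, 0, -0.2, 0], [1, 0, 0, 0, 0], [1, 0, 0, 0, 0], [-1, 0, 0, 0, 0]]]'

```text
t: 22.4
position: [0.6, 0.2877, 0.1219]
tool_rot: [[0.031, 1.0, 0.001], [1.0, -0.031, 0.001], [0.001, 0.001, -1.0]]
ft_force: [0.3, 0.4, 0.1]
finger_gap: 0.895
gripper_force: 0.0
```

arm_command --plan '[[[-1, 0, 0, 0, 0], [-1, 0, 0, 0, 0], [-1, 0, 0, 0.3, 0], [-1, 0, 0, 0.5, 0], [-1, 0, 0, 1, 0], [-1, 0, 0, 1, 0], [-1, -1, -0.5, 0.6, 0], [-1, -1, -0.5, 0, 0]]]'

```text
t: 23.4
position: [0.5609, 0.268, 0.1929]
tool_rot: [[0.031, 1.0, 0.005], [1.0, -0.031, 0.002], [0.002, 0.005, -1.0]]
ft_force: [0.1, 0.3, -0.9]
finger_gap: 1.001
gripper_force: 0.0
```

arm_command --plan '[[[-1, -1, -0.5, 0, 0], [-1, -1, -0.5, 0, 0], [-1, -1, -0.5, 0, 0], [-1, -1, -0.5, 0, 0], [-1, -1, -0.5, 0, 0], [-1, -1, -0.5, 0, 0], [-1, -0.9, -0.5, 0, 0], [-1, 0, 0, 0, 0]]]'

```text
t: 24.4
position: [0.4211, 0.1973, 0.1905]
tool_rot: [[0.031, 1.0, 0.001], [1.0, -0.031, 0.001], [0.001, 0.001, -1.0]]
ft_force: [-0.0, 0.3, 1.2]
finger_gap: 0.999
gripper_force: 0.0
```

```bash
python3 - <<'E'
from h import *
im=save('wrist','w5'); cv2.imwrite('pics/w5.png',cv2.resize(im[:,:,::-1],(800,500)))
o=robot.observe();print(o['position'],o['finger_gap'])
E
```

```text
[0.42220126 0.19773682 0.19067126] 0.9955968130052965
```

View pics/w5.png

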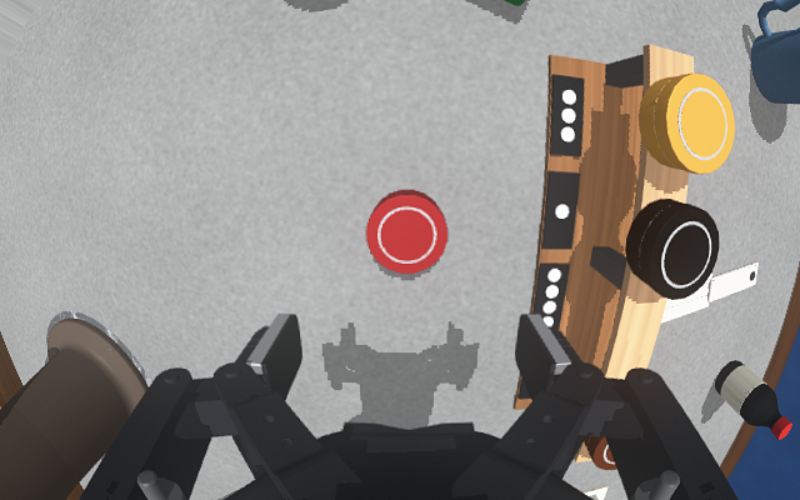

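The wrist picture shows red centred at (407,235), straight under the tool. Yellow (703,124) and black (687,254) are both on the ledge.

arm_command --plan '[[[-1, 0, 0, -1, 0], [-1, 0, 0, -1, 0], [-1, 0, 0, -1, 0], [-1, 0, 0, -1, 0], [-1, 0, 0, -1, 0], [-1, 0, 0, -1, 0], [-1, 0, 0, -1, 0], [-1, 0, 0, -0.5, 0]]]'

```text
t: 25.45
position: [0.4225, 0.1979, 0.0387]
tool_rot: [[0.031, 1.0, 0.0], [1.0, -0.031, 0.0], [0.0, 0.0, -1.0]]
ft_force: [0.4, 0.1, -0.1]
finger_gap: 1.002
gripper_force: 0.0
```

arm_command --plan '[[[-1, 0, 0, -0.5, 0], [-1, 0, 0, 0, 0], [1, 0, 0, 0, 0], [1, 0, 0, 0, 0], [1, 0, 0, 0, 0], [1, 0, 0, 0, 0], [1, 0, 0, 0, 0], [1, 0, 0, 0, 0]]]'

```text
t: 26.45
position: [0.4223, 0.1978, 0.0304]
tool_rot: [[0.031, 1.0, 0.002], [1.0, -0.031, 0.001], [0.001, 0.002, -1.0]]
ft_force: [-1.1, 0.2, 6.4]
finger_gap: 0.702
gripper_force: 65.0
```

arm_command --plan '[[[1, 0, 0, 0.5, 0], [1, 0, 0, 1, 0], [1, 0, 0, 1, 0], [1, 0, 0, 1, 0], [1, 0.3, -0.2, 1, 0], [1, 0.6, -0.3, 1, 0], [1, 0.9, -0.4, 1, 0], [1, 0.9, -0.4, 0.5, 0]]]'

```text
t: 27.45
position: [0.4763, 0.1714, 0.1709]
tool_rot: [[0.031, 1.0, 0.002], [1.0, -0.031, 0.001], [0.001, 0.002, -1.0]]
ft_force: [0.7, -0.5, -1.5]
finger_gap: 0.704
gripper_force: 65.0
```

arm_command --plan '[[[1, 0.9, -0.4, 0, 0], [1, 0.9, -0.4, 0, 0], [1, 0.9, -0.4, 0, 0], [1, 0.9, -0.4, 0, 0], [1, 0.9, -0.4, 0, 0], [1, 0.9, -0.2, 0, 0], [1, 0.4, -0.1, 0, 0], [1, 0, 0, 0, 0]]]'

```text
t: 28.45
position: [0.5919, 0.1252, 0.169]
tool_rot: [[0.031, 1.0, -0.001], [1.0, -0.031, 0.0], [0.0, -0.001, -1.0]]
ft_force: [-0.7, -0.7, -0.9]
finger_gap: 0.705
gripper_force: 65.1
```

```bash
python3 - <<'E'
from h import *
np.set_printoptions(precision=4,suppress=True)
for k,x,y,z in [('red',407,235,.032),('yellow',703,124,.122),('black',687,254,.122),('tag3',568,116,.006),('tag1',562,211,.006)]: print(k,pt('w5',x*.8,y*.8,z))
print(robot.observe()['position'])
E
```

```text
red [0.4211 0.1974 0.032 ]
yellow [0.6002 0.2864 0.122 ]
black [0.5969 0.2053 0.122 ]
tag3 [0.5558 0.2883 0.006 ]
tag1 [0.5528 0.208  0.006 ]
[0.5919 0.1252 0.169 ]
```

arm_command --plan '[[[1, 0.05, 0.05, -0.6, 0], [1, 0, 0, -0.6, 0], [1, 0, 0, -0.6, 0], [1, 0, 0, -0.4, 0], [1, 0, 0, -0.2, 0], [1, 0, 0, 0, 0], [1, 0, 0, 0, 0], [-1, 0, 0, 0, 0]]]'

```text
t: 29.45
position: [0.5931, 0.1266, 0.1219]
tool_rot: [[0.031, 1.0, 0.001], [1.0, -0.031, 0.0], [0.0, 0.001, -1.0]]
ft_force: [0.3, -0.2, -0.4]
finger_gap: 0.897
gripper_force: 0.0
```

arm_command --plan '[[[-1, 0, 0, 0, 0], [-1, 0, 0, 0, 0], [-1, 0, 0, 0.3, 0], [-1, 0, 0, 0.5, 0], [-1, 0, 0, 1, 0], [-1, 0, 0, 1, 0], [-1, 0, 0, 1, 0.5], [-1, -0.3, -0.5, 1, 1]]]'

```text
t: 30.45
position: [0.5873, 0.1169, 0.22]
tool_rot: [[-0.183, 0.983, 0.003], [0.983, 0.183, 0.001], [0.0, 0.003, -1.0]]
ft_force: [-0.1, -0.2, 0.4]
finger_gap: 1.002
gripper_force: 0.0
```

arm_command --plan '[[[-1, -0.4, -1, 1, 1], [-1, -0.4, -1, 0.5, 1], [-1, -0.4, -1, 0, 1], [-1, -0.4, -1, 0, 1], [-1, -0.4, -1, 0, 1], [-1, -0.4, -1, 0, 1], [-1, -0.4, -1, 0, 1], [-1, -0.4, -1, 0, 1]]]'

```text
t: 31.45
position: [0.5227, -0.0443, 0.2491]
tool_rot: [[-0.964, 0.267, 0.002], [0.267, 0.964, -0.0], [-0.002, 0.0, -1.0]]
ft_force: [0.4, -0.7, -0.6]
finger_gap: 1.002
gripper_force: 0.0
```

```bash
python3 -c "
from h import *
o=robot.observe();print(o['position'],o['joint_positions'],o['t'])"
```

```text
[ 0.52267371 -0.04425123  0.24912305] [-9.59464750e+00  6.72828458e+00  1.07391885e+02 -3.13584611e-03
  6.57411055e+01 -8.40979721e+01] 31.45
```

arm_command --plan '[[[-1, -0.4, -1, 0.4, 0.7], [-1, -0.4, -1, 0.4, 0.7], [-1, -0.4, -1, 0.4, 0.5], [-1, -0.4, -1, 0.4, 0], [-1, -0.4, -1, 0.4, 0], [-1, -0.4, -1, 0, 0], [-1, -0.4, -1, 0, 0], [-1, -0.4, -1, 0, 0]]]'

```text
t: 32.45
position: [0.4585, -0.2043, 0.2892]
tool_rot: [[-1.0, 0.01, 0.002], [0.01, 1.0, -0.001], [-0.002, -0.001, -1.0]]
ft_force: [-0.7, -0.1, -0.5]
finger_gap: 1.007
gripper_force: 0.0
```

arm_command --plan '[[[-1, 0, -0.9, 0, 0], [-1, 0, -0.9, 0, 0], [-1, 0, 0, 0, 0], [-1, 0, 0, 0, 0], [-1, 0, 0, 0, 0], [-1, 0, 0, 0, 0], [-1, 0, 0, 0, 0], [-1, 0, 0, 0, 0]]]'

```text
t: 33.45
position: [0.4585, -0.2394, 0.2873]
tool_rot: [[-1.0, 0.01, 0.0], [0.01, 1.0, 0.0], [-0.0, 0.0, -1.0]]
ft_force: [0.5, 0.5, -0.4]
finger_gap: 1.0
gripper_force: 0.0
```

```bash
python3 - <<'E'
from h import *
im=save('wrist','w6'); cv2.imwrite('pics/w6.png',cv2.resize(im[:,:,::-1],(800,500)))
o=robot.observe();print(o['position'],o['tool_rot'][:,1])
E
```

```text
[ 0.45849767 -0.23941669  0.28728994] [9.60972080e-03 9.99953826e-01 2.48650002e-06]
```

View pics/w6.png

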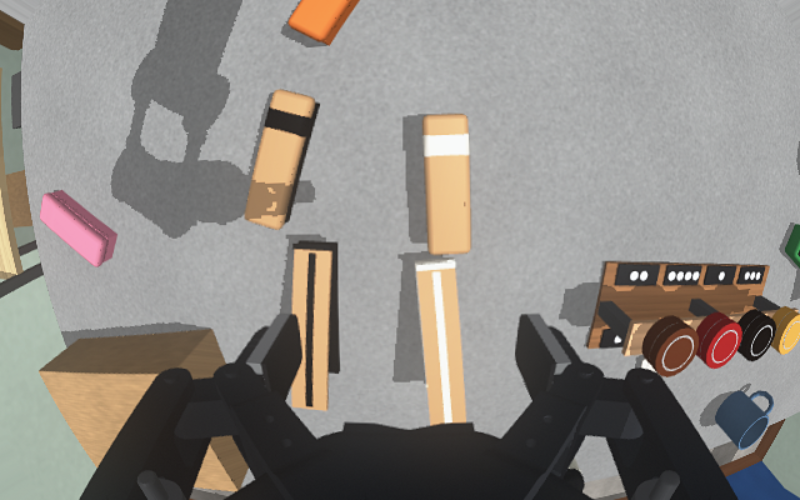

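The wrist picture shows the pale brush's top running (445,115)→(449,253), the dark brush's (293,96)→(265,223), the white strip line (436,272)→(449,420) and the black strip line (312,254)→(310,405). Orange (322,15) and pink (78,228) are left alone.

```bash
python3 - <<'E'
from h import *
np.set_printoptions(precision=4,suppress=True)
s=np.sin(np.radians(18));
for k,a,b,za,zb in [('pale',(445.5,115),(449,253),.04,.04),('dark',(293.5,95.5),(265.5,223),.04,.04),('wstrip',(436,272),(449,420),.056-.084*s,.056+.086*s),('dstrip',(312,252),(310,409),.056-.084*s,.056+.088*s)]:
    p=pt('w6',a[0]*.8,a[1]*.8,za);q=pt('w6',b[0]*.8,b[1]*.8,zb);d=q-p
    print(k,p,q,(p+q)/2,np.linalg.norm(d),np.degrees(np.arctan2(d[1],d[0])))
E
```

```text
pale [ 0.3667 -0.2034  0.04  ] [ 0.5021 -0.1988  0.04  ] [ 0.4344 -0.2011  0.04  ] 0.1354819364454128 1.976590504573169
dark [ 0.3427 -0.3479  0.04  ] [ 0.4683 -0.3851  0.04  ] [ 0.4055 -0.3665  0.04  ] 0.13098212767988895 -16.524778499901544
wstrip [ 0.526  -0.2109  0.03  ] [ 0.683  -0.1962  0.0826] [ 0.6045 -0.2035  0.0563] 0.16628479857113646 5.3401280877780035
dstrip [ 0.5029 -0.3402  0.03  ] [ 0.6685 -0.35    0.0832] [ 0.5857 -0.3451  0.0566] 0.1742588213264415 -3.365582856652535
```

arm_command --plan '[[[-1, -0.4, 0.6, -1, 0.3], [-1, -0.4, 0.7, -1, 0], [-1, -0.4, 0.6, -1, 0], [-1, 0, 0, -1, 0], [-1, 0, 0, -1, 0], [-1, 0, 0, -1, 0], [-1, 0, 0, -1, 0], [-1, 0, 0, -1, 0]]]'

```text
t: 34.5
position: [0.4347, -0.2016, 0.1268]
tool_rot: [[-0.999, -0.032, 0.0], [-0.032, 0.999, -0.0], [-0.0, -0.0, -1.0]]
ft_force: [-0.2, 0.1, -0.3]
finger_gap: 0.996
gripper_force: 0.0
```

arm_command --plan '[[[-1, 0, 0, -1, 0], [-1, 0, 0, -1, 0], [-1, 0, 0, -1, 0], [-1, 0, 0, -0.9, 0], [-1, 0, 0, -0.2, 0], [1, 0, 0, 0, 0], [1, 0, 0, 0, 0], [1, 0, 0, 0, 0]]]'

```text
t: 35.5
position: [0.4356, -0.2022, 0.0465]
tool_rot: [[-0.999, -0.032, 0.002], [-0.032, 0.999, -0.001], [-0.002, -0.002, -1.0]]
ft_force: [0.1, -1.3, -0.0]
finger_gap: 0.494
gripper_force: 62.5
```

arm_command --plan '[[[1, 0, 0, 0, 0], [1, 0, 0, 0, 0], [1, 0, 0, 0, 0], [1, 0, 0, 0, 0], [1, 0, 0, 0.5, 0], [1, 0, 0, 1, 0], [1, 0, 0, 1, 0], [1, 0, 0, 1, 0]]]'

```text
t: 36.5
position: [0.4337, -0.2011, 0.1158]
tool_rot: [[-0.999, -0.032, -0.001], [-0.032, 0.999, 0.001], [0.001, 0.001, -1.0]]
ft_force: [0.5, 0.7, -0.4]
finger_gap: 0.496
gripper_force: 62.6
```

arm_command --plan '[[[1, 0.2, 0, 1, 0.2], [1, 0.5, 0, 0.8, 0.23], [1, 0.9, 0, 0.2, 0], [1, 1, 0, 0, 0], [1, 1, 0, 0, 0], [1, 1, 0, 0, 0], [1, 1, 0, 0, 0], [1, 1, 0, 0, 0]]]'

```text
t: 37.5
position: [0.5663, -0.2011, 0.1549]
tool_rot: [[-0.996, -0.092, -0.002], [-0.092, 0.996, 0.001], [0.002, 0.001, -1.0]]
ft_force: [-0.0, -0.2, -0.9]
finger_gap: 0.497
gripper_force: 62.6
```

arm_command --plan '[[[1, 1, -0.1, 0, 0], [1, 0.7, 0, 0, 0], [1, 0.2, 0, 0, 0], [1, 0, 0, 0, 0], [1, 0, 0, 0, 0], [1, 0, 0, 0, 0], [1, 0, 0, 0, 0], [1, 0, 0, 0, 0]]]'

```text
t: 38.5
position: [0.6044, -0.2036, 0.1554]
tool_rot: [[-0.996, -0.092, 0.0], [-0.092, 0.996, -0.0], [-0.0, -0.0, -1.0]]
ft_force: [0.1, 0.5, -1.0]
finger_gap: 0.5
gripper_force: 62.6
```

```bash
python3 - <<'E'
from h import *
im=save('wrist','w7'); cv2.imwrite('pics/w7.png',cv2.resize(im[:,:,::-1],(800,500)))
o=robot.observe();print(o['position'],o['tool_rot'][:,1],o['finger_gap'])
E
```

```text
[ 0.60440741 -0.20356308  0.15536041] [-9.18578673e-02  9.95772128e-01 -1.90572631e-05] 0.5019269546472909
```

View pics/w7.png

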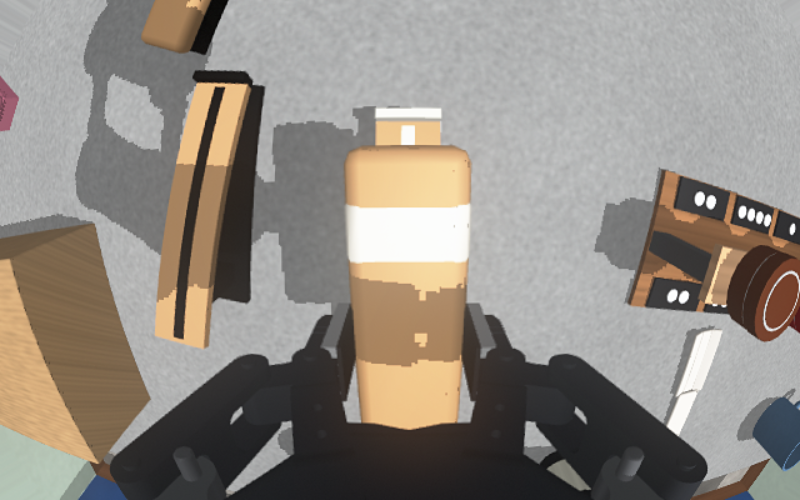

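The brush is centred at column 408 over the strip's low end, which is also at column 408, so it is aligned.

arm_command --plan '[[[1, 0, 0, -0.5, 0], [1, 0, 0, -0.5, 0], [1, 0, 0, -0.3, 0], [1, 0, 0, -0.15, 0], [1, 0, 0, -0.1, 0], [1, 0, 0, -0.1, 0], [1, 0, 0, -0.1, 0], [1, 0, 0, -0.1, 0]]]'

```text
t: 39.55
position: [0.6036, -0.2037, 0.1206]
tool_rot: [[-0.996, -0.093, -0.002], [-0.093, 0.996, 0.0], [0.002, 0.0, -1.0]]
ft_force: [-9.9, 1.1, 12.1]
finger_gap: 0.5
gripper_force: 64.4
```

arm_command --plan '[[[1, 0, 0, -0.1, 0], [1, 0, 0, -0.1, 0], [1, 0, 0, -0.1, 0], [1, 0, 0, -0.1, 0], [1, 0, 0, -0.1, 0], [1, 0, 0, -0.1, 0], [1, 0, 0, 0, 0], [1, 0, 0, 0, 0]]]'

```text
t: 40.55
position: [0.5999, -0.2039, 0.1075]
tool_rot: [[-0.996, -0.093, -0.011], [-0.093, 0.996, 0.001], [0.011, 0.002, -1.0]]
ft_force: [-15.1, -0.3, 10.7]
finger_gap: 0.494
gripper_force: 67.2
```

arm_command --plan '[[[-0.15, 0, 0, 0, 0], [-0.15, 0, 0, 0, 0], [-0.15, 0, 0, 0, 0], [-0.15, 0, 0, 0, 0], [-0.7, 0, 0, 0, 0], [-0.7, 0, 0, 0, 0], [-0.7, 0, 0, 0.3, 0], [-0.7, 0, 0, 0.8, 0]]]'

```text
t: 41.55
position: [0.6038, -0.2032, 0.1281]
tool_rot: [[-0.996, -0.092, -0.002], [-0.092, 0.996, 0.001], [0.002, 0.001, -1.0]]
ft_force: [0.4, -0.3, -0.4]
finger_gap: 0.851
gripper_force: 0.0
```

arm_command --plan '[[[-1, 0, 0, 1, 0], [-1, -0.5, 0, 1, 0], [-1, -1, 0, 1, 0], [-1, -1, 0, 1, 0], [-1, -1, 0, 1, 0], [-1, -1, 0, 0.5, 0], [-1, -1, 0, 0, 0], [-1, 0, 0, 0, 0]]]'

```text
t: 42.55
position: [0.4941, -0.2037, 0.2401]
tool_rot: [[-0.996, -0.091, 0.002], [-0.091, 0.996, -0.001], [-0.002, -0.001, -1.0]]
ft_force: [0.3, 0.1, 0.5]
finger_gap: 1.0
gripper_force: 0.0
```

```bash
python3 - <<'E'
from h import *
im=save('wrist','w8'); cv2.imwrite('pics/w8.png',cv2.resize(im[:,:,::-1],(800,500)))
o=robot.observe();print(o['position'],o['tool_rot'][:,1],o['finger_gap'])
E
```

```text
[ 0.49488782 -0.20380967  0.23983256] [-0.09132363  0.99582042 -0.0012975 ] 0.9941851502063046
```

View pics/w8.png

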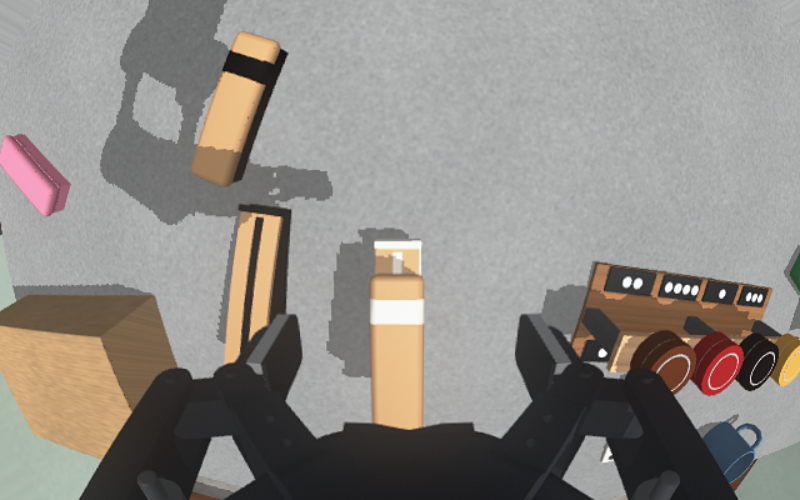

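The pale brush lies on its strip with its low end at (397,276) and the lip at (397,243). The dark brush's top runs (260,38)→(214,180).

```bash
python3 - <<'E'
from h import *
np.set_printoptions(precision=4,suppress=True)
p=pt('w8',260*.8,38*.8,.04);q=pt('w8',214*.8,180*.8,.04);d=q-p
print(p,q,(p+q)/2,np.linalg.norm(d),np.degrees(np.arctan2(d[1],d[0])))
s,c=np.sin(np.radians(18)),np.cos(np.radians(18))
print('lip',pt('w8',397*.8,241*.8,.056-.086*s+.008))
for x in (-.03,-.015,0): # expected low-end top edge of brush at slope coordinate x
    X=np.array([(x-.07)*c-.04*s,0,.056+(x-.07)*s+.04*c]); print(x,X[0]+.606,pt('w8',397.5*.8,276*.8,X[2]))
print('dstrip low',pt('w8',259*.8,216*.8,.03))
E
```

```text
[ 0.3427 -0.3447  0.04  ] [ 0.4698 -0.3825  0.04  ] [ 0.4062 -0.3636  0.04  ] 0.13263429686738978 -16.5915813894255
lip [ 0.5133 -0.2119  0.0374]
-0.03 0.49853366859548676 [ 0.5357 -0.2089  0.0631]
-0.015 0.512799516339914 [ 0.5338 -0.2089  0.0678]
0 0.5270653640843413 [ 0.532  -0.2089  0.0724]
dstrip low [ 0.5028 -0.3407  0.03  ]
```

arm_command --plan '[[[-1, -0.55, -1, 0, -0.5], [-1, -0.55, -1, 0, -0.5], [-1, -0.55, -1, 0, -0.5], [-1, -0.55, -1, 0, -0.5], [-1, -0.55, -1, -0.2, -0.4], [-1, -0.55, -1, -0.5, -0.33], [-1, -0.55, -1, -1, 0], [-1, -0.6, -1, -1, 0]]]'

```text
t: 43.6
position: [0.4064, -0.3649, 0.1844]
tool_rot: [[-0.959, 0.285, 0.002], [0.285, 0.959, -0.001], [-0.002, -0.001, -1.0]]
ft_force: [-0.0, 0.9, -0.2]
finger_gap: 1.003
gripper_force: 0.0
```

arm_command --plan '[[[-1, 0, 0, -1, 0], [-1, 0, 0, -1, 0], [-1, 0, 0, -1, 0], [-1, 0, 0, -1, 0], [-1, 0, 0, 0, 0], [-1, 0, 0, 0, 0], [-1, 0, 0, 0, 0], [-1, 0, 0, 0, 0]]]'

```text
t: 44.6
position: [0.406, -0.364, 0.1052]
tool_rot: [[-0.959, 0.285, 0.001], [0.285, 0.959, -0.001], [-0.002, -0.001, -1.0]]
ft_force: [0.6, 0.1, 0.4]
finger_gap: 0.997
gripper_force: 0.0
```

```bash
python3 - <<'E'
from h import *
im=save('wrist','w9'); cv2.imwrite('pics/w9.png',cv2.resize(im[:,:,::-1],(800,500)))
o=robot.observe();print(o['position'],o['tool_rot'][:,1],o['finger_gap'])
E
```

```text
[ 0.40585501 -0.36392551  0.10505442] [ 2.85045312e-01  9.58513750e-01 -7.49645488e-04] 1.0023018241107906
```

View pics/w9.png

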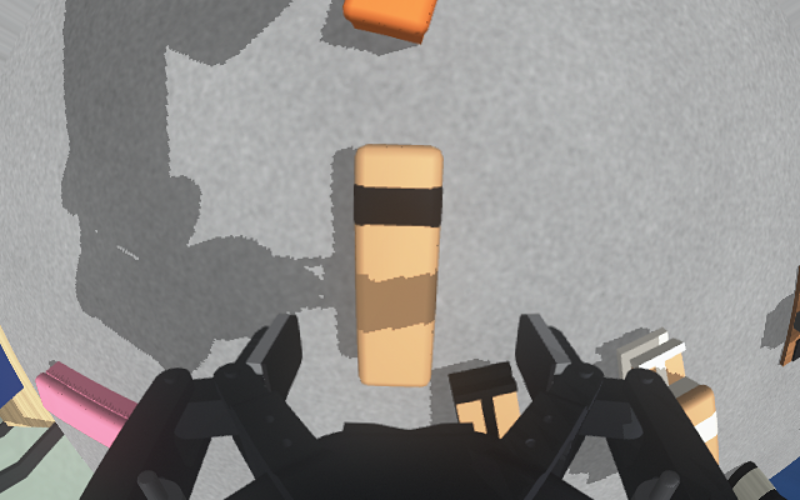

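The dark brush lies straight under the tool, centred at column 398 against 408 for the tool. I shift about 4 mm toward -y and grasp.

arm_command --plan '[[[-1, -0.05, -0.2, -1, 0], [-1, 0, 0, -1, 0], [-1, 0, 0, -0.7, 0], [-1, 0, 0, -0.25, 0], [-1, 0, 0, 0, 0], [1, 0, 0, 0, 0], [1, 0, 0, 0, 0], [1, 0, 0, 0, 0]]]'

```text
t: 45.65
position: [0.4053, -0.3685, 0.0465]
tool_rot: [[-0.958, 0.285, 0.002], [0.285, 0.958, -0.002], [-0.002, -0.001, -1.0]]
ft_force: [-0.3, -0.3, 0.1]
finger_gap: 0.5
gripper_force: 62.8
```

arm_command --plan '[[[1, 0, 0, 0, 0], [1, 0, 0, 0, 0], [1, 0, 0, 0, 0], [1, 0, 0, 0, 0], [1, 0, 0, 0.5, 0], [1, 0, 0, 1, 0], [1, 0, 0, 1, 0], [1, 0, 0, 1, 0]]]'

```text
t: 46.65
position: [0.4038, -0.3668, 0.1155]
tool_rot: [[-0.959, 0.285, -0.001], [0.285, 0.959, 0.001], [0.002, 0.001, -1.0]]
ft_force: [0.1, -0.9, -1.0]
finger_gap: 0.496
gripper_force: 62.6
```

arm_command --plan '[[[1, 0.3, 0, 1, 0.4], [1, 0.7, 0.1, 0.8, 0.4], [1, 1, 0.1, 0.2, 0.4], [1, 1, 0.1, 0, 0.4], [1, 1, 0.1, 0, 0], [1, 1, 0.1, 0, 0], [1, 1, 0.1, 0, 0], [1, 1, 0.1, 0, 0]]]'

```text
t: 47.65
position: [0.5457, -0.353, 0.1544]
tool_rot: [[-0.998, 0.066, -0.001], [0.066, 0.998, 0.001], [0.001, 0.001, -1.0]]
ft_force: [0.4, 0.2, -2.5]
finger_gap: 0.497
gripper_force: 62.6
```

arm_command --plan '[[[1, 1, 0.2, 0, 0], [1, 0.7, 0.2, 0, 0], [1, 0.3, 0.1, 0, 0], [1, 0, 0, 0, 0], [1, 0, 0, 0, 0], [1, 0, 0, 0, 0], [1, 0, 0, 0, 0], [1, 0, 0, 0, 0]]]'

```text
t: 48.65
position: [0.5843, -0.3437, 0.1554]
tool_rot: [[-0.998, 0.066, 0.0], [0.066, 0.998, -0.0], [-0.0, -0.0, -1.0]]
ft_force: [0.4, -0.2, -0.5]
finger_gap: 0.499
gripper_force: 62.6
```

```bash
python3 - <<'E'
from h import *
im=save('wrist','w10'); cv2.imwrite('pics/w10.png',cv2.resize(im[:,:,::-1],(800,500)))
o=robot.observe();print(o['position'],o['tool_rot'][:,1],o['finger_gap'])
E
```

```text
[ 0.5843501  -0.34365358  0.15539889] [ 6.58513733e-02  9.97829441e-01 -6.56048414e-05] 0.49996994080088536
```

View pics/w10.png

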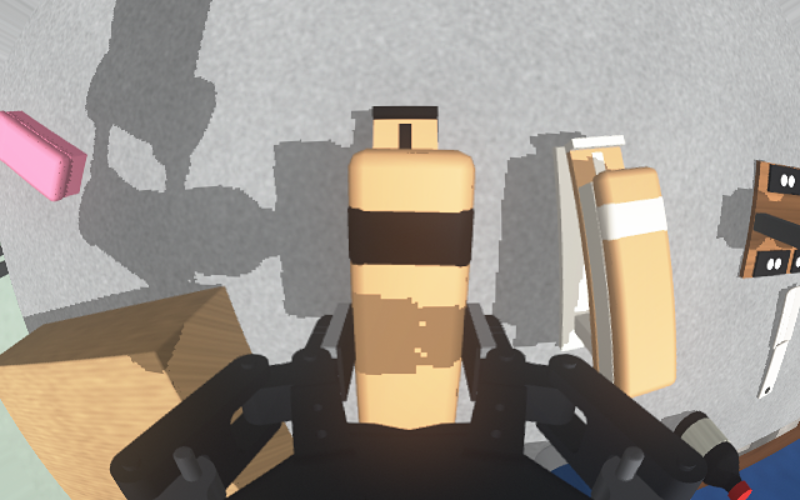

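The brush is at column 411 and the strip at 405, so I need about 3 mm toward -y. I also check clearance to the carton on the left.

```bash
python3 - <<'E'
from h import *
np.set_printoptions(precision=3,suppress=True)
for z in (0,.06,.1,.14,.18): print(z,*[pt(f,x*.8,y*.8,z)[:2] for f,x,y in (('w6',212,330),('w8',157,295),('w10',225,287))])
E
```

```text
0 [ 0.62 -0.5 ] [ 0.616 -0.495] [ 0.618 -0.5  ]
0.06 [ 0.585 -0.462] [ 0.584 -0.448] [ 0.594 -0.465]
0.1 [ 0.562 -0.436] [ 0.562 -0.416] [ 0.579 -0.441]
0.14 [ 0.539 -0.411] [ 0.54  -0.385] [ 0.563 -0.418]
0.18 [ 0.516 -0.385] [ 0.518 -0.353] [ 0.547 -0.395]
```

arm_command --plan '[[[1, 0, -0.13, -0.5, 0], [1, 0, 0, -0.5, 0], [1, 0, 0, -0.3, 0], [1, 0, 0, -0.15, 0], [1, 0, 0, -0.1, 0], [1, 0, 0, -0.1, 0], [1, 0, 0, -0.1, 0], [1, 0, 0, -0.1, 0]]]'

```text
t: 49.7
position: [0.5834, -0.3468, 0.1211]
tool_rot: [[-0.998, 0.065, -0.003], [0.065, 0.998, -0.001], [0.003, -0.001, -1.0]]
ft_force: [-10.6, 1.1, 12.7]
finger_gap: 0.495
gripper_force: 64.2
```

arm_command --plan '[[[1, 0, 0, -0.1, 0], [1, 0, 0, -0.1, 0], [1, 0, 0, -0.1, 0], [1, 0, 0, -0.1, 0], [1, 0, 0, -0.1, 0], [1, 0, 0, -0.1, 0], [1, 0, 0, 0, 0], [1, 0, 0, 0, 0]]]'

```text
t: 50.7
position: [0.5805, -0.3469, 0.1081]
tool_rot: [[-0.998, 0.065, -0.009], [0.065, 0.998, 0.0], [0.009, -0.0, -1.0]]
ft_force: [-14.0, 0.4, 11.2]
finger_gap: 0.497
gripper_force: 66.9
```

arm_command --plan '[[[-0.15, 0, 0, 0, 0], [-0.15, 0, 0, 0, 0], [-0.15, 0, 0, 0, 0], [-0.15, 0, 0, 0, 0], [-0.7, 0, 0, 0, 0], [-0.7, 0, 0, 0, 0], [-0.7, 0, 0, 0.3, 0], [-0.7, 0, 0, 0.8, 0]]]'

```text
t: 51.7
position: [0.5838, -0.3457, 0.128]
tool_rot: [[-0.998, 0.066, -0.002], [0.066, 0.998, 0.001], [0.002, 0.001, -1.0]]
ft_force: [-0.2, -0.0, -0.5]
finger_gap: 0.85
gripper_force: 0.0
```

arm_command --plan '[[[-1, 0, 0, 1, 0], [-1, -0.5, 0, 1, 0], [-1, -1, 0.5, 1, 0], [-1, -1, 0.8, 1, 0], [-1, -1, 1, 1, 0], [-1, -1, 1, 1, 0], [-1, -1, 0.5, 0.5, 0], [-1, 0, 0, 0, 0]]]'

```text
t: 52.7
position: [0.4746, -0.2702, 0.2612]
tool_rot: [[-0.998, 0.066, 0.004], [0.066, 0.998, -0.003], [-0.004, -0.002, -1.0]]
ft_force: [-0.2, 0.2, 0.8]
finger_gap: 0.999
gripper_force: 0.0
```

```bash
python3 - <<'E'
from h import *
im=save('wrist','w11'); a=save('scene','s3')
a=cv2.resize(a[145:295,230:430],(800,600),interpolation=cv2.INTER_CUBIC)[:600]
w=cv2.resize(im,(480,300)); c=np.zeros((600,800,3),np.uint8); c[:450,:600]=cv2.resize(a,(600,450)); c[300:,320:]=w
c=np.vstack([cv2.resize(a[100:],(533,333))[:300],cv2.resize(im,(533,300),interpolation=cv2.INTER_AREA)])
cv2.imwrite('pics/f.png',c[:,:,::-1]); o=robot.observe();print(o['position'],o['t'])
E
```

```text
[ 0.47520073 -0.27064896  0.25961641] 52.8
```

View pics/f.png

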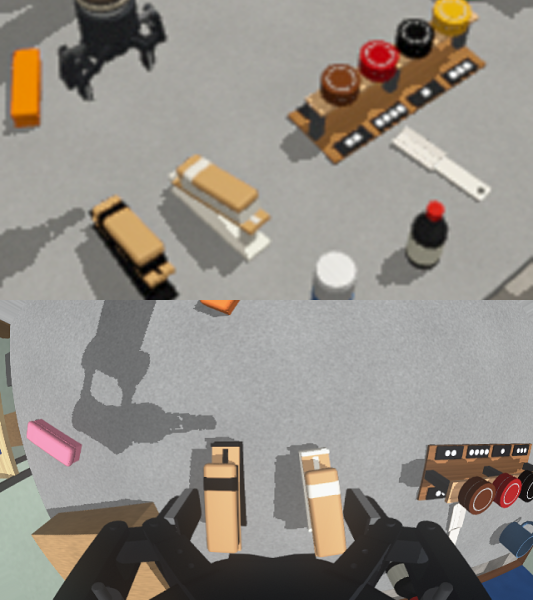

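All four tins are in their bays and both brushes lie on their rests. I have used all 14 views, so I check the brush alignment numerically.

```bash
python3 - <<'E'
from h import *
np.set_printoptions(precision=4,suppress=True)
im=cv2.imread('pics/raw_w11.png'); hsv=cv2.cvtColor(im,cv2.COLOR_BGR2HSV).astype(int)
wood=(hsv[...,1]>70)&(hsv[...,0]<25)&(hsv[...,2]>110)
C,S=np.cos(np.radians(18)),np.sin(np.radians(18))
for n,lo,hi,c,yaw in(('dark',235,300,(.584,-.345),-3.5),('pale',355,425,(.606,-.203),5.3)):
    y=np.radians(yaw);R=np.array([[np.cos(y),-np.sin(y),0],[np.sin(y),np.cos(y),0],[0,0,1]])@np.array([[C,0,-S],[0,1,0],[S,0,C]])
    o=np.array([*c,.056])
    for v in range(200,332,8):
        u=np.flatnonzero(wood[v,lo:hi])+lo
        if len(u)<5: print(n,v,len(u)); continue
        out=[]
        for h in (.0,.04):   # intersect with plane at height h over strip
            d=np.load('pics/w11.npz');e=d['e']
            q=[]
            for uu in(u.min()-.5,u.max()+.5):
                r=pt('w11',uu,v,0)-e; t=(h-R[:,2]@(e-o))/(R[:,2]@r); q.append(R.T@(e+r*t-o))
            out.append(np.r_[(q[0]+q[1])[:2]/2,q[1][1]-q[0][1]]*1e3)
        print(n,v,u.min(),u.max(),'strip',out[0].round(1),'brush',out[1].round(1))
E
```

```text
dark 200 255 287 strip [-82.2   0.5  40.6] brush [-81.9   7.9  36.2]
dark 208 255 287 strip [-72.6   0.5  40.6] brush [-73.3   7.9  36.2]
dark 216 255 287 strip [-63.    0.4  40.6] brush [-64.7   7.8  36.2]
dark 224 245 287 strip [-53.2  -6.1  53.3] brush [-56.    2.1  47.5]
dark 232 245 287 strip [-43.5  -6.2  53.4] brush [-47.4   2.   47.6]
dark 240 2
dark 248 2
dark 256 245 287 strip [-14.   -6.8  53.8] brush [-21.1   1.4  48. ]
dark 264 245 287 strip [-4.  -7.1 54. ] brush [-12.2   1.2  48.1]
dark 272 246 288 strip [ 6.1 -6.1 54.1] brush [-3.2  2.  48.2]
dark 280 246 288 strip [16.3 -6.5 54.4] brush [ 5.9  1.7 48.5]
dark 288 247 288 strip [26.6 -6.2 53.3] brush [15.1  1.9 47.5]
dark 296 247 288 strip [37.1 -6.6 53.6] brush [24.5  1.6 47.8]
dark 304 248 288 strip [47.8 -6.4 52.6] brush [34.   1.7 46.9]
dark 312 248 288 strip [58.7 -6.9 52.9] brush [43.7  1.3 47.2]
dark 320 248 288 strip [69.8 -7.5 53.3] brush [53.6  0.8 47.5]
dark 328 249 289 strip [81.  -6.8 53.6] brush [63.6  1.5 47.8]
pale 200 0
pale 208 370 394 strip [-85.    4.1  30.4] brush [-86.6  -0.8  27.2]
pale 216 363 3
[... 159 characters left out ...]
  47.7] brush [-60.2  -1.2  42.6]
pale 240 367 404 strip [-45.5   3.   46.6] brush [-51.4  -1.8  41.6]
pale 248 0
pale 256 0
pale 264 370 408 strip [-15.    3.5  48.4] brush [-24.1  -1.4  43.2]
pale 272 371 409 strip [-4.6  3.5 48.6] brush [-14.8  -1.4  43.4]
pale 280 372 410 strip [ 5.9  3.5 48.8] brush [-5.5 -1.4 43.6]
pale 288 373 411 strip [16.5  3.6 49.1] brush [ 4.  -1.3 43.8]
pale 296 374 412 strip [27.3  3.7 49.4] brush [13.7 -1.2 44.1]
pale 304 375 412 strip [38.2  3.2 48.4] brush [23.4 -1.7 43.2]
pale 312 376 413 strip [49.4  3.4 48.7] brush [33.5 -1.5 43.5]
pale 320 376 414 strip [60.8  3.  50.4] brush [43.6 -1.9 45. ]
pale 328 377 414 strip [72.4  2.5 49.5] brush [53.9 -2.3 44.2]
```

```bash
python3 -c "
from h import *
print(robot.hand_in())"
```

```text
the job is handed in; nothing more can be done
None
```

The job is handed in; no verdict came back, but at my last check all four tins were flat in their own bays, filled in order, both brushes lay centred on their own rests, and no other object was moved.

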